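Line up the lidded dishes on the serving mat

ROBOT

A 6-joint arm with a two-finger parallel gripper is mounted at the origin on the work surface. World frame = base frame: x ahead of the robot, y to its left, z up, the work surface at z = 0. Lengths are in m, angles in rad, forces in N, time in s.
With the tool pointing down it reaches from about 0.35 to 0.975 m from the base axis. Payload 4.9 kg.
Tool frame: the origin (TCP) lies at the very end of the fingers, on their centre line; the grasp point (between the pads) lies 19 mm behind it; z points along the fingers, y is the line along which they close (so a half turn about z gives the same grasp; the last joint's range is limited). The gripper opens to 85 mm and grips with 20 to 120 N. Pads are 22 mm wide; open, the fingers measure 114 mm over their backs; the gripper's body (76 mm by 85 mm) begins 54 mm behind the grasp point. The pads swing forward as they close: fully open they stand 13 mm farther back than shut.
Start: joints at [-1.292, 0.053, 1.613, -0, 1.476, -0.119], TCP at [0.242, -0.576, 0.198] pointing down, gripper open.
Joint ranges: [-3.01, 3.01], [-1.01, 2.22], [0.06, 2.58], [-1.02, 4.17], [0.09, 2.62], [-3.14, 3.14]. Speed limits (rad/s): [2.57, 2.57, 3.14, 3.14, 3.14, 3.14].

INTERFACE

Orientations are given as a unit quaternion [w, x, y, z].
In Python, from plant import manip gives the robot as it stands.
- The arm moves only by the shell command python3 -m pendant 'ROWS'. ROWS is JSON, a list of rows, each a list of 3 entries, a list of its own where there are three numbers: the opening, from 0 (shut) to 1 (fully open), then the shift along the tool's x, y, z in units of 12 cm (1.0 is 12 cm), then the turn about the tool's z in units of pi rad (1.0 is pi rad). In form: [[gripper, [dx, dy, dz], roll], ...]. A call has 1 to 10 rows; each row is the pose to reach, as a shift and turn from the pose commanded when the call began, along the tool's axes at that moment, turning the shorter way round; what a row does not reach only later rows make up. A row lasts 1/10 s, in which the tool goes at most 50 mm and 8.59 degrees, less where a joint would pass 70% of its speed; a pose out of reach is approached as far as the arm can. A call with a number of a shift or a turn outside -1 to 1 is refused whole. A call with a gripper value outside its range is refused whole. The fingers move at their own pace and stop on an object; the grip force is fixed at half the most. Time passes only in rows, so rows that repeat a pose let the fingers close. It gives the time, the measured TCP pose, the force, the opening and the grip force at its end, in the units of the state.
- manip.state(): the state, without advancing time (a new reading comes with each control period).
- manip.grab_frame(name): name is "scene" or "top" or "wrist"; returns a dict with "img" (480x640x3 uint8, red, green, blue), "fx", "fy", "cx", "cy" (pixels), "eye" and "rotation" of the camera in the world; the wrist camera has in their place "tool_from_camera" (4x4, takes a point from camera to tool coordinates, whose origin is the TCP and whose axes are the flange's). Camera axes: x right, y down, z forward; pixel columns grow to the right and rows downward; lengths in m; the calibration is good to about 2 mm. A picture is of the moment at which its call begins: read the wrist's pose just before it. There is no depth.
- manip.job_done(): hands the job in; it is judged then, once.
The state is a dict: "time": time; "joint_pos": joint angles; "joint_vel": joint speeds; "joint_efforts": joint torques, N m; "tool_pos": TCP position; "tool_rot": TCP orientation; "contact_force": force on the tool from outside, world axes, zero at the start; "ft_torque": the same for the moment, N m; "gripper_width": opening from 0.0 (shut) to 1.0 (fully open); "grasp_force": force on a finger pad.
Only numpy, scipy, OpenCV 4.12 (cv2) and the standard library are available. Lean on these libraries where they do the work, as an engineer would, in place of code of your own. Each camera call takes 0.05 s, during which the arm holds its last target. There are 200 camera calls.

TASK

Slide the three lidded dishes along the counter onto the serving mat so that they make a straight, even row: the big one centred in the large middle outline and a small one centred in each end outline (either small dish at either end). They are full, so keep them flat on the counter and never lift them, and leave everything else on the counter where it stands.

Things in the scene. Friction and masses are not known exactly. Their poses are not given: they have to be found in the camera images.
- big_dish: Big round lidded dish: white stoneware with a flat, smooth wooden lid fixed on, plain cylinder 125 mm in diameter, 56 mm high, no knob or handle, about 0.75 kg. Origin: centre of its underside, on the counter; z up. Its yaw is meaningless.
- small_dish_a: Small round lidded dish, the twin of the other one: white stoneware with a flat, smooth wooden lid fixed on, plain cylinder 95 mm in diameter, 46 mm high, no knob or handle, about 0.45 kg. Origin: centre of its underside, on the counter; z up. Its yaw is meaningless.
- small_dish_b: Small round lidded dish, the twin of the other one: white stoneware with a flat, smooth wooden lid fixed on, plain cylinder 95 mm in diameter, 46 mm high, no knob or handle, about 0.45 kg. Origin: centre of its underside, on the counter; z up. Its yaw is meaningless.
- mat: Flat cork-coloured serving mat, 160 mm (its x) by 440 mm (its y), paper-thin (under 1 mm) and stuck down, so dishes slide onto it without catching; printed on it in a line along its y axis are three dark ring outlines, each 8 mm wide and just larger than its dish: the large one in the middle, a small one at each end. Origin: its centre.
- spot_mid (a point): Centre of the large middle outline on the mat (mat origin), at counter height.
- spot_left (a point): Centre of the small outline at the mat's +y end, 150 mm from the middle one.
- spot_right (a point): Centre of the small outline at the mat's -y end, 150 mm from the middle one.
- salt_cellar: Bystander, loose: pale stone salt cellar, 44 mm in diameter, 50 mm high, standing just beyond the mat. Origin: centre of its underside.
- pepper_pot: Bystander, loose: dark wooden pepper pot, 44 mm in diameter, 68 mm high, standing just beyond the mat. Origin: centre of its underside.
- jam_jar: Bystander, loose: amber jam jar, 60 mm in diameter, 95 mm high. Origin: centre of its underside.
- tea_can: Bystander, loose: plain steel tea can, 60 mm in diameter, 100 mm high. Origin: centre of its underside. Low fixed kitchenware (a scale 30 mm and an open box 70 mm high) stands along the far edge of the counter, all of it beyond x = 0.82 m; larger appliances stand beyond 0.5 m to either side (|y|).
- mug: Bystander, loose: white mug, 80 mm in diameter, 90 mm high; its handle reaches 75 mm from the axis. Origin: centre of its underside.
- bowl: Bystander, loose: green glass bowl, 120 mm in diameter at the rim, 45 mm high. Origin: centre of its underside.
- spoon: Bystander, loose: wooden spoon about 200 mm long, lying to the right on the counter along its own x axis. Origin: about its middle.

How it is judged:
At the end, for the whole second after the job is handed in: The big dish's centre is within 12 mm of the middle outline's centre, and one small dish's centre is within 12 mm of each end outline's centre; all three stand flat (within 0.1 rad) and at rest (horizontal distance between big_dish and spot_mid below 0.012 m and ((horizontal distance between small_dish_a and spot_left below 0.012 m and horizontal distance between small_dish_b and spot_right below 0.012 m) or (horizontal distance between small_dish_a and spot_right below 0.012 m and horizontal distance between small_dish_b and spot_left below 0.012 m)) and angle between each of big_dish, small_dish_a, small_dish_b's own z axis and vertical below 0.1 rad and linear speed of each of big_dish, small_dish_a, small_dish_b below 0.01 m/s); the robot touches nothing.
It fails at once if a dish is lifted more than 15 mm off the counter or tipped over 0.3 rad (height (world z) of any of big_dish, small_dish_a, small_dish_b above 0.015 m or angle between any of big_dish, small_dish_a, small_dish_b's own z axis and vertical above 0.3 rad).
It fails at once if a bystander is moved more than 20 mm (distance of any of salt_cellar, pepper_pot, jam_jar, tea_can, mug, bowl, spoon from where it was at the start of the episode above 0.02 m).
It also fails if it takes over 72 s, if anything falls off the work surface, if the arm or the gripper's body presses on something with over 40 N, if the wrist force passes 120 N, or if a joint passes its speed limit or range.

## Working session

There is one attempt and no reset: what is moved stays moved. The work goes in short steps, Python scripts to look and compute and a shell command to move; the robot and the scene stay as the last step left them, time stands still between calls to the robot, and variables do not carry over. Pictures are saved under pics/ and viewed, at most 10 in all, crops included, and the job is handed in when it is done.

```bash
mkdir -p pics; python3 - <<'E'
from plant import manip
import cv2,pickle
s=manip.state();print(s['time'],s['tool_pos'],s['tool_rot'])
for n in("top","scene"):
    f=manip.grab_frame(n);pickle.dump(f,open(n+'.pkl','wb'));cv2.imwrite(f'pics/{n}0.png',f['img'][:,:,::-1]);print(n,f['fx'],f['cx'],f['cy'],f['eye'],f['rotation'])
E
```

```text
0.0 [ 0.24194816 -0.57553818  0.19699539] [-9.85161927e-04  9.80284598e-01  1.97588282e-01 -8.19782631e-05]
top 619.9965256840877 329.27673872297396 233.46303311232154 [ 0.35618328 -0.01392068  1.46620148] [ 0.05369605 -0.70013503  0.70995837 -0.0537288 ]
scene 530.3553093256226 322.8862810407139 232.07228114363716 [1.63673966 0.27770002 0.73460827] [-0.2951926   0.53608155  0.69440801 -0.3785174 ]
```

View pics/top0.png

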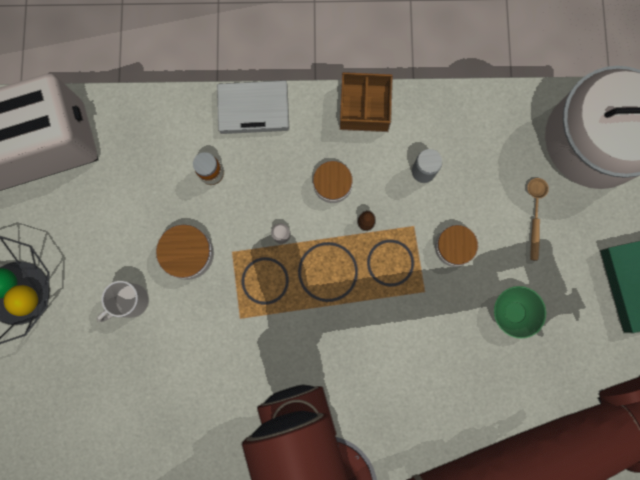

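View pics/scene0.png

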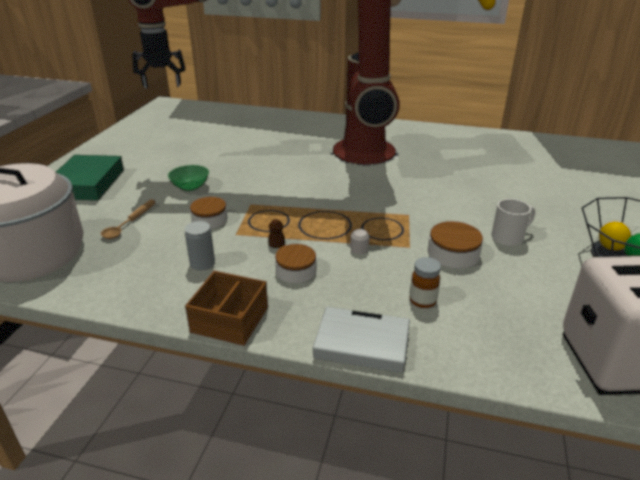

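```bash
cat > h.py <<'E'
import numpy as np,cv2,pickle
from scipy.spatial.transform import Rotation as R
def rot(q): return R.from_quat(np.roll(q,-1)).as_matrix()
def ray(f,uv,z):
    d=rot(f['rotation'])@np.array([(uv[0]-f['cx'])/f['fx'],(uv[1]-f['cy'])/f['fy'],1]);e=np.array(f['eye'])
    return (e+d*(z-e[2])/d[2])[:2]
def warp(f,z,x0=.2,x1=.9,y0=-.5,y1=.5,s=1000):
    # rectified view at height z: row=(x1-x)*s, col=(y1-y)*s
    c=np.array([[x1,y1],[x1,y0],[x0,y0],[x0,y1]]);M=rot(f['rotation'])
    p=np.array([M.T@(np.array([*a,z])-f['eye']) for a in c]);uv=p[:,:2]/p[:,2:]*[f['fx'],f['fy']]+[f['cx'],f['cy']]
    dst=np.array([[(y1-a[1])*s,(x1-a[0])*s] for a in c])
    H=cv2.getPerspectiveTransform(uv.astype('f4'),dst.astype('f4'))
    return cv2.warpPerspective(f['img'],H,(int((y1-y0)*s),int((x1-x0)*s)))
def dishes(f):
    out=[]
    hsv=cv2.cvtColor(f['img'],cv2.COLOR_RGB2HSV)
    return hsv
E
python3 - <<'E'
from h import *
f=pickle.load(open('top.pkl','rb'))
for n,uv,z in [('big',(183,252),.056),('A',(332,180),.046),('B',(457,244),.046),('L',(265,281),0),('M',(328,271),0),('R',(390,263),0),('salt',(281,232),.05),('pep',(367,220),.068),('jam',(207,160),.095),('can',(428,160),.1),('mug',(121,299),.09),('bowl',(520,312),.045),('spoon',(535,255),.01)]:
    print(n,ray(f,uv,z).round(3), f['img'][uv[1],uv[0]])
s=f['img']; print(cv2.cvtColor(s,cv2.COLOR_RGB2HSV)[[252,180,244,290],[183,332,457,295]])
E
```

```text
big [0.534 0.32 ] [123  81  41]
A [ 0.701 -0.024] [121  80  41]
B [ 0.545 -0.31 ] [121  80  40]
L [0.469 0.138] [97 73 44]
M [ 0.491 -0.011] [157 118  68]
R [ 0.508 -0.159] [151 114  66]
salt [0.578 0.096] [168 160 155]
pep [ 0.6   -0.102] [76 47 27]
jam [0.74  0.261] [131 136 135]
can [ 0.731 -0.242] [154 156 153]
mug [0.427 0.447] [102  99  96]
bowl [ 0.387 -0.447] [ 52 107  68]
spoon [ 0.521 -0.501] [97 75 51]
[[ 15 170 123]
 [ 15 169 121]
 [ 15 171 121]
 [ 17 138 102]]
```

```bash
cat >> h.py <<'E'
def lids(f):
    hsv=cv2.cvtColor(f['img'],cv2.COLOR_RGB2HSV)
    m=cv2.inRange(hsv,(10,155,85),(20,200,180)); m=cv2.morphologyEx(m,cv2.MORPH_OPEN,np.ones((5,5)))
    out=[]
    for c in cv2.findContours(m,cv2.RETR_EXTERNAL,cv2.CHAIN_APPROX_NONE)[0]:
        if cv2.contourArea(c)<600: continue
        (u,v),r=cv2.minEnclosingCircle(c); M=cv2.moments(c); u2,v2=M['m10']/M['m00'],M['m01']/M['m00']
        fill=M['m00']/np.pi/r/r; big=r>22; z=.056 if big else .046
        d=r*(f['eye'][2]-z)/f['fx']*2000
        out.append((('BIG' if big else 'small'),ray(f,(u2,v2),z).round(4),ray(f,(u,v),z).round(4),'diam',round(d),'fill',round(fill,2)))
    return out
def plan(s,tx,ty,tz,yaw=None):
    "shift in tool units for a target TCP, and roll for wanted world angle (deg) of tool x"
    M=rot(s['tool_rot']);a=np.degrees(np.arctan2(M[1,0],M[0,0]))
    d=M.T@(np.array([tx,ty,tz])-s['tool_pos'])/.12
    r=None if yaw is None else round(((a-yaw+180)%360-180)/180,4)
    print('yaw',a.round(2),'pos',np.round(s['tool_pos'],4),'shift',d.round(3),'roll',r)
E
python3 - <<'E'
from h import *
f=pickle.load(open('top.pkl','rb'))
for l in lids(f):print(*l)
hsv=cv2.cvtColor(f['img'],cv2.COLOR_RGB2HSV)
m=cv2.inRange(hsv,(12,90,50),(24,152,255)); m=cv2.morphologyEx(cv2.morphologyEx(m,cv2.MORPH_OPEN,np.ones((3,3))),cv2.MORPH_CLOSE,np.ones((9,9)))
cs=cv2.findContours(m,cv2.RETR_EXTERNAL,cv2.CHAIN_APPROX_NONE)[0]; c=max(cs,key=cv2.contourArea)
p=np.array([ray(f,q[0],0) for q in c],'f4'); rc=cv2.minAreaRect(p*1000); print(rc, cv2.boxPoints(rc))
# rings: dark pixels in the mat
w=warp(f,0); g=cv2.cvtColor(w,cv2.COLOR_RGB2GRAY)
cen,(a,b),ang=rc
mm=np.zeros(g.shape,'u1'); bx=cv2.boxPoints((cen,(a-16,b-16),ang)); cv2.fillPoly(mm,[np.array([[500-y,900-x] for x,y in bx]).astype(int)],255)
dk=((cv2.medianBlur(g,3)<60)&(mm>0)).astype('u1')*255
for c in cv2.findContours(dk,cv2.RETR_EXTERNAL,cv2.CHAIN_APPROX_NONE)[0]:
    if len(c)>150: e=cv2.fitEllipse(c); print('ring',(.9-e[0][1]/1000,.5-e[0][0]/1000),e[1])
cv2.imwrite('pics/dk.png',np.hstack([cv2.resize(dk,(400,280)),cv2.resize(g,(400,280))]))
plan(dict(np.load('x.npy')) if 0 else __import__('plant').manip.state(),.566,-.4,.2,104)
E
```

```text
small [ 0.5441 -0.3106] [ 0.5441 -0.3109] diam 86 fill 0.93
BIG [0.5374 0.3216] [0.5375 0.3215] diam 117 fill 0.93
small [ 0.7014 -0.0242] [ 0.7014 -0.0242] diam 83 fill 0.95
((489.9694519042969, -10.17156982421875), (159.09982299804688, 438.8022766113281), 7.365288734436035) [[ 382.94983  197.22139]
 [ 439.20197 -237.96031]
 [ 596.9891  -217.56453]
 [ 540.73694  217.61717]]
ring (0.49566461181640625, -0.15987713623046873) (78.78321838378906, 96.26541900634766)
ring (0.4907166748046875, -0.010063110351562488) (136.12640380859375, 137.14390563964844)
ring (0.4714472351074219, 0.13711788940429687) (102.19623565673828, 106.18964385986328)
yaw 22.79 pos [ 0.2419 -0.5756  0.1971] shift [ 3.056 -0.303 -0.023] roll -0.4511
```

```bash
python3 -m pendant '[[0.7,[0.4,-0.07,0],0],[0.7,[0.8,-0.13,0],0],[0.7,[1,-0.15,0],0],[0.7,[1,-0.15,0],0]]' | tail -c 300
python3 -m pendant '[[0.7,[0.4,-0.07,0],0],[0.7,[0.8,-0.13,0],0],[0.7,[1,-0.15,0],0],[0.7,[1,-0.15,0],0]]' >/dev/null
python3 -m pendant '[[0.7,[0.4,-0.07,0],-0.045],[0.7,[0.8,-0.13,0],-0.09],[0.7,[1,-0.15,0],-0.135],[0.7,[1,-0.15,0],-0.18],[0.7,[1,-0.15,0],-0.225],[0.7,[1,-0.15,0],-0.27],[0.7,[1,-0.15,0],-0.315],[0.7,[1,-0.15,0],-0.36],[0.7,[1,-0.15,0],-0.405],[0.7,[1,-0.15,0],-0.445]]' 
python3 - <<'E'
from h import *
from plant import manip
s=manip.state();print(s['time'],s['gripper_width'],s['contact_force']);plan(s,.561,-.384,.008,102.9)
E
```

```text
time: 0.5
tool_pos: [0.3481, -0.5111, 0.1976]
tool_rot: [-0.001, 0.98, 0.2, 0.0]
contact_force: [-0.4, -0.1, -0.3]
gripper_width: 0.7
grasp_force: 0.0
time: 1.9
tool_pos: [0.5515, -0.3884, 0.1977]
tool_rot: [-0.0, 0.622, 0.783, -0.0]
contact_force: [-0.7, -0.8, -0.7]
gripper_width: 0.699
grasp_force: 0.0
1.9 0.6988545906398763 [-0.6805689  -0.76879059 -0.71189764]
yaw 103.1 pos [ 0.5515 -0.3884  0.1977] shift [0.018 0.087 1.581] roll 0.0011
```

```bash
python3 -m pendant '[[0.7,[0.02,0.08,0.35],0],[0.7,[0.02,0.08,0.7],0],[0.7,[0.02,0.08,1],0],[0.7,[0.02,0.08,1],0]]' >/dev/null
python3 -m pendant '[[0.7,[0,0,0.25],0],[0.7,[0,0,0.45],0],[0.7,[0,0,0.56],0],[0.7,[0,0,0.56],0],[0.7,[0,0,0.56],0]]' 
python3 - <<'E'
from h import *
from plant import manip
s=manip.state();plan(s,.520,-.2057,.008,102.9)
f=manip.grab_frame('wrist');cv2.imwrite('pics/w1.png',f['img'][:,:,::-1])
E
```

```text
time: 2.8
tool_pos: [0.5625, -0.3836, 0.0128]
tool_rot: [0.001, 0.623, 0.782, -0.0]
contact_force: [0.8, -0.2, 0.6]
gripper_width: 0.7
grasp_force: 0.0
yaw 102.87 pos [ 0.5625 -0.3836  0.0128] shift [ 1.524 -0.015  0.037] roll -0.0002
```

View pics/w1.png

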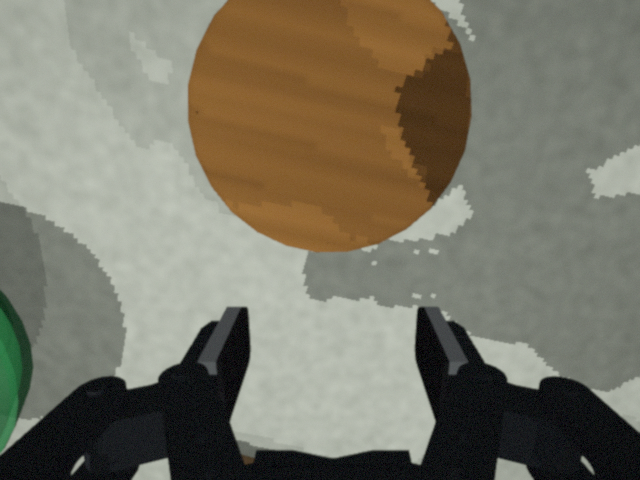

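The wrist picture shows the lid (330,110) centred between the open fingers (240 and 430, 330). The fork is aligned, so I push.

```bash
python3 -m pendant '[[0.7,[0.1,0,0.03],0],[0.7,[0.2,0,0.03],0],[0.7,[0.3,0,0.03],0],[0.7,[0.4,0,0.03],0],[0.7,[0.5,0,0.03],0],[0.7,[0.6,0,0.03],0],[0.7,[0.7,0,0.03],0],[0.7,[0.8,0,0.03],0],[0.7,[0.9,0,0.03],0],[0.7,[1,0,0.03],0]]' >/dev/null
python3 -m pendant '[[0.7,[0.1,0,0],0],[0.7,[0.2,0,0],0],[0.7,[0.28,0,0],0],[0.7,[0.34,0,0],0],[0.7,[0.38,0,0],0],[0.7,[0.4,0,0],0],[0.7,[0.4,0,0],0]]' 
python3 - <<'E'
from h import *
from plant import manip
s=manip.state();plan(s,.520,-.2057,.008,102.9)
f=manip.grab_frame('top');cv2.imwrite('pics/t1.png',f['img'][:,:,::-1])
for l in lids(f):print(*l)
w=manip.grab_frame('wrist');cv2.imwrite('pics/w2.png',w['img'][:,:,::-1])
E
```

```text
time: 4.55
tool_pos: [0.5245, -0.2186, 0.0075]
tool_rot: [0.0, 0.623, 0.782, -0.0]
contact_force: [0.4, 0.7, -0.1]
gripper_width: 0.7
grasp_force: 0.0
yaw 102.9 pos [ 0.5245 -0.2186  0.0075] shift [ 0.113 -0.012 -0.004] roll -0.0
BIG [0.5373 0.3216] [0.5374 0.3216] diam 117 fill 0.94
small [ 0.7015 -0.0243] [ 0.7014 -0.0242] diam 83 fill 0.95
```

View pics/t1.png

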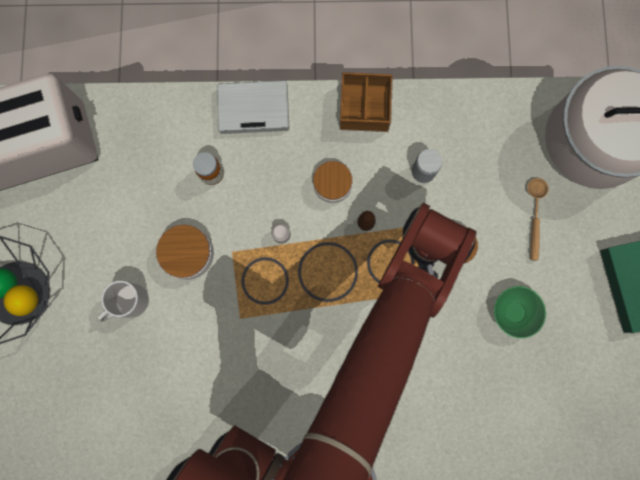

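View pics/w2.png

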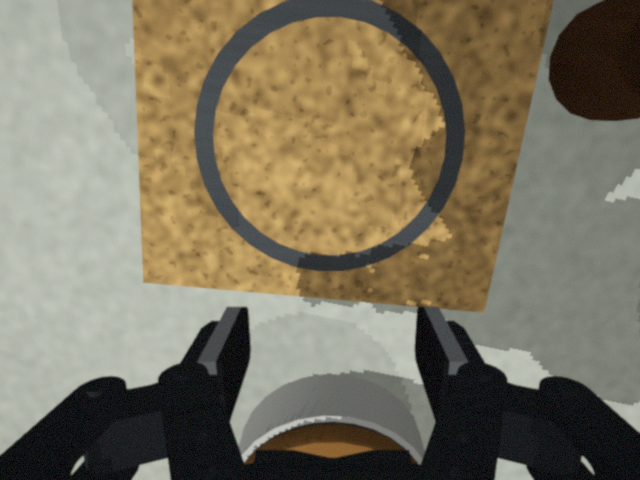

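```bash
python3 - <<'E'
from h import *
from plant import manip
f=manip.grab_frame('scene');pickle.dump(f,open('s1.pkl','wb'))
cv2.imwrite('pics/s1.png',cv2.resize(f['img'][150:330,120:360,::-1],(800,600),interpolation=cv2.INTER_CUBIC))
E
```

```text
(no output)
```

View pics/s1.png

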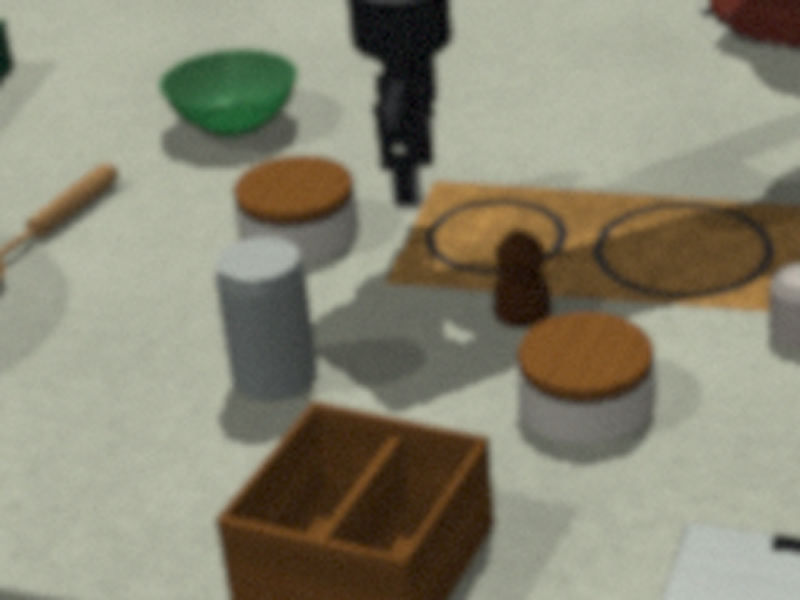

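```bash
python3 - <<'E'
from h import *
f=pickle.load(open('s1.pkl','rb'));M=rot(f['rotation'])
def pr(p):
    q=M.T@(np.array(p)-f['eye']);return (np.array([q[0]/q[2]*f['fx']+f['cx'],q[1]/q[2]*f['fy']+f['cy']])-[120,150])*10/3
for z in(0,.0075,.03,.06,.1): print(z,pr([.5245,-.2186,z]).round(0))
print('B top',pr([.544,-.311,.046]),'R',pr([.5093,-.1589,0]),'A',pr([.7014,-.0242,.046]))
from plant import manip
s=manip.state();print(s)
E
```

```text
0 [420. 236.]
0.0075 [419. 228.]
0.03 [417. 204.]
0.06 [414. 170.]
0.1 [410. 125.]
B top [295.55181467 182.90970669] R [496.9812445  236.73704416] A [587.18511827 348.4396023 ]
{'time': 4.7, 'joint_pos': array([-5.26465114e-01,  1.15583791e-01,  1.88562121e+00, -5.77960768e-05,
        1.14008759e+00, -7.51086053e-01]), 'joint_vel': array([-0.00290907,  0.00137656, -0.00132235, -0.00089196,  0.00037554,
        0.00017461]), 'joint_efforts': array([ 1.11830346e-01, -3.69666123e+01, -3.17756760e+01,  3.59249549e-03,
        4.31543769e-03,  2.46733680e-04]), 'tool_pos': array([ 0.52456941, -0.21906624,  0.00750716]), 'tool_rot': array([ 1.52256499e-04,  6.23393786e-01,  7.81908028e-01, -4.05981543e-06]), 'contact_force': array([-0.19841016, -0.3970261 ,  0.47988921]), 'ft_torque': array([-0.00700066,  0.05366475, -0.03394569]), 'grasp_force': 0.0, 'gripper_width': 0.7007843317657793}
```

```bash
python3 - <<'E'
from h import *
from plant import manip
f=pickle.load(open('s1.pkl','rb'));M=rot(f['rotation'])
def pr(p):
    q=M.T@(np.array(p)-f['eye']);return (np.array([q[0]/q[2]*f['fx']+f['cx'],q[1]/q[2]*f['fy']+f['cy']])-[120,150])*10/3
s=manip.state();T=rot(s['tool_rot'])
for sg in(1,-1):
  for z in (0,.02,.04,.06,.08):
    p=s['tool_pos']+T@[0,sg*.036,0];p[2]=z;print(sg,z,pr(p).round())
w=manip.grab_frame('wrist');C=np.linalg.inv(w['tool_from_camera'])
print(w['tool_from_camera'])
for z in(0,-.02,-.04,-.06):
  for sg in(-1,1):
    q=(C@[0,sg*.03,z,1]);print(z,sg,q[:2]/q[2]*[w['fx'],w['fy']]+[w['cx'],w['cy']])
# ring in the wrist view: centre at z=0
for n,p in(('R',[.5093,-.1589,0]),('B',[.544,-.311,.046])):
  q=C@np.r_[T.T@(np.array(p)-s['tool_pos']),1];print(n,q[:2]/q[2]*[w['fx'],w['fy']]+[w['cx'],w['cy']],q[2])
E
```

```text
1 0 [412. 260.]
1 0.02 [410. 238.]
1 0.04 [408. 216.]
1 0.06 [406. 194.]
1 0.08 [404. 171.]
-1 0 [426. 213.]
-1 0.02 [424. 192.]
-1 0.04 [422. 170.]
-1 0.06 [420. 148.]
-1 0.08 [418. 126.]
[[-2.23920635e-04 -9.54962267e-01 -2.96727180e-01  7.58374159e-02]
 [ 9.99999962e-01 -2.61182453e-04  8.59333491e-05  1.23576409e-03]
 [-1.59563039e-04 -2.96727149e-01  9.54962289e-01 -1.76107610e-01]
 [ 0.00000000e+00  0.00000000e+00  0.00000000e+00  1.00000000e+00]]
0 -1 [262.31103857 286.82049062]
0 1 [396.53090874 286.78421493]
-0.02 -1 [254.53798889 306.59770591]
-0.02 1 [403.69842836 306.55679798]
-0.04 -1 [244.81764961 331.3294715 ]
-0.04 1 [412.66148063 331.28260339]
-0.06 -1 [232.31349086 363.1441967 ]
-0.06 1 [424.19137281 363.08938773]
R [325.68181121 143.45897257] 0.17941909473298748
B [325.76096964 526.28298198] 0.18182217754357893
```

The crop shows the dish B lid at (295,188), unmoved. The near fingertip is at (405,205), which back-projects to a height of about 45–50 mm. So the partly open fingertips sit about 40 mm behind the TCP and passed over the lid without touching it. I'll lower the tool here step by step and watch the force.

```bash
python3 -m pendant '[[0.5,[0,0,0],0],[0.5,[0,0,0],0],[0.5,[0,0,0.03],0],[0.5,[0,0,0.06],0],[0.5,[0,0,0.09],0],[0.5,[0,0,0.12],0],[0.5,[0,0,0.15],0],[0.5,[0,0,0.15],0]]'
python3 - <<'E'
from h import *
from plant import manip
f=manip.grab_frame('scene');a=cv2.resize(f['img'][180:270,190:310,::-1],(400,300),interpolation=cv2.INTER_CUBIC)
w=manip.grab_frame('wrist');b=cv2.resize(w['img'][240:,:,::-1],(400,300))
cv2.imwrite('pics/s2.png',np.hstack([a,b]))
E
```

```text
time: 5.55
tool_pos: [0.5239, -0.2184, -0.0115]
tool_rot: [-0.001, 0.623, 0.782, -0.0]
contact_force: [-0.6, -0.6, -0.4]
gripper_width: 0.5
grasp_force: 0.0
```

View pics/s2.png

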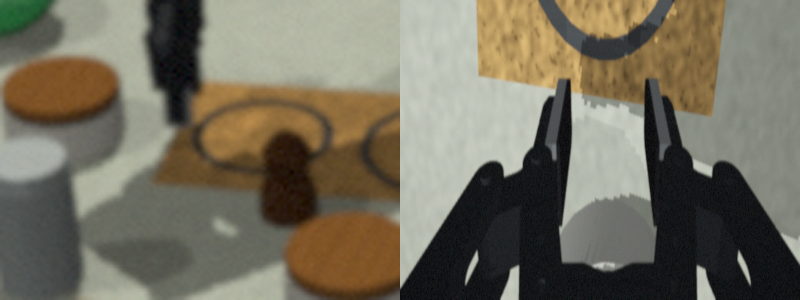

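```bash
for i in 1; do python3 -m pendant '[[0.5,[0,0,0.03],0],[0.5,[0,0,0.06],0],[0.5,[0,0,0.09],0],[0.5,[0,0,0.1],0],[0.5,[0,0,0.1],0]]' | grep -E 'tool_pos|contact'
python3 -m pendant '[[0.5,[0,0,0.02],0],[0.5,[0,0,0.04],0],[0.5,[0,0,0.04],0]]' | grep -E 'tool_pos|contact'
python3 -m pendant '[[0.5,[0,0,0.02],0],[0.5,[0,0,0.04],0],[0.5,[0,0,0.04],0]]' | grep -E 'tool_pos|contact'; done
```

```text
tool_pos: [0.5241, -0.2185, -0.0231]
contact_force: [-0.6, -0.1, 0.1]
tool_pos: [0.5241, -0.2185, -0.0278]
contact_force: [-0.0, -0.2, -0.2]
tool_pos: [0.5241, -0.2185, -0.0327]
contact_force: [0.1, 0.2, -0.1]
```

```bash
for i in 1; do python3 -m pendant '[[0.5,[0,0,0.02],0],[0.5,[0,0,0.04],0],[0.5,[0,0,0.04],0]]' | grep -E 'tool_pos|contact'
python3 -m pendant '[[0.5,[0,0,0.02],0],[0.5,[0,0,0.02],0]]' | grep -E 'tool_pos|contact'
python3 -m pendant '[[0.5,[0,0,0.02],0],[0.5,[0,0,0.02],0]]' | grep -E 'tool_pos|contact'; done
```

```text
tool_pos: [0.5247, -0.2189, -0.035]
contact_force: [-5.8, 3.6, 12.6]
tool_pos: [0.5247, -0.2188, -0.0351]
contact_force: [-13.7, 6.3, 28.4]
tool_pos: [0.5248, -0.2188, -0.0351]
contact_force: [-20.9, 10.4, 44.5]
```

```bash
python3 -m pendant '[[0.6,[0,0,-0.3],0],[0.6,[0,0,-0.65],0],[0.6,[0,0,-1],0],[0.6,[0,0,-1],0]]'  | grep -E 'tool_pos|contact'
python3 -m pendant '[[0.6,[-0.3,0,0],0],[0.6,[-0.65,0,0],0],[0.6,[-1,0,0],0],[0.6,[-1,0,0],0]]' | grep -E 'tool_pos|contact'
python3 -m pendant '[[0.6,[-0.25,0,0],0],[0.6,[-0.45,0,0],0],[0.6,[-0.45,0,0],0],[0.6,[-0.45,0,0.3],0],[0.6,[-0.45,0,0.6],0],[0.6,[-0.45,0,0.75],0],[0.6,[-0.45,0,0.8],0],[0.6,[-0.45,0,0.8],0]]' 
python3 - <<'E'
from h import *
from plant import manip
s=manip.state();plan(s,.520,-.2057,-.018,102.9);plan(s,.544,-.311,-.018)
E
```

```text
tool_pos: [0.5291, -0.2213, 0.0861]
contact_force: [0.8, -0.5, 0.0]
tool_pos: [0.5514, -0.34, 0.0776]
contact_force: [-0.4, 0.7, 0.7]
time: 9.05
tool_pos: [0.5629, -0.3874, -0.0185]
tool_rot: [-0.001, 0.623, 0.782, 0.0]
contact_force: [0.2, -0.3, -0.2]
gripper_width: 0.6
grasp_force: 0.0
yaw 102.91 pos [ 0.5629 -0.3874 -0.0185] shift [ 1.556 -0.01  -0.002] roll 0.0001
yaw 102.91 pos [ 0.5629 -0.3874 -0.0185] shift [ 0.656 -0.011 -0.003] roll None
```

```bash
python3 -m pendant '[[0.6,[0.1,0,0],0],[0.6,[0.2,0,0],0],[0.6,[0.3,0,0],0],[0.6,[0.4,0,0],0],[0.6,[0.5,0,0],0],[0.6,[0.6,0,0],0],[0.6,[0.7,0,0],0],[0.6,[0.8,0,0],0],[0.6,[0.9,0,0],0],[0.6,[1,0,0],0]]' |grep contact
python3 -m pendant '[[0.6,[0.1,0,0],0],[0.6,[0.2,0,0],0],[0.6,[0.28,0,0],0],[0.6,[0.34,0,0],0],[0.6,[0.38,0,0],0],[0.6,[0.4,0,0],0],[0.6,[0.4,0,0],0]]' 
python3 - <<'E'
from h import *
from plant import manip
s=manip.state();T=rot(s['tool_rot']);C=np.array(0)
w=manip.grab_frame('wrist');cv2.imwrite('pics/w3.png',w['img'][:,:,::-1]);M=w['tool_from_camera']
def wray(uv,z):
    d=T@M[:3,:3]@[(uv[0]-w['cx'])/w['fx'],(uv[1]-w['cy'])/w['fy'],1];e=s['tool_pos']+T@M[:3,3]
    return e+d*(z-e[2])/d[2]
hsv=cv2.cvtColor(w['img'],cv2.COLOR_RGB2HSV)
m=cv2.morphologyEx(cv2.inRange(hsv,(8,155,40),(20,230,220)),cv2.MORPH_OPEN,np.ones((9,9)))
c=max(cv2.findContours(m,cv2.RETR_EXTERNAL,cv2.CHAIN_APPROX_NONE)[0],key=cv2.contourArea)
p=np.array([wray(q[0],.046)[:2]*1000 for q in c],'f4');(x,y),r=cv2.minEnclosingCircle(p);print(x,y,r,cv2.boundingRect(c))
plan(s,.520,-.2057,-.018,102.9)
E
```

```text
contact_force: [1.4, -5.4, 4.0]
time: 10.75
tool_pos: [0.527, -0.225, -0.016]
tool_rot: [0.002, 0.623, 0.782, 0.0]
contact_force: [1.3, -3.1, 3.9]
gripper_width: 0.603
grasp_force: 2.6Traceback (most recent call last):
  File "<stdin>", line 10, in <module>
ValueError: max() iterable argument is empty
```

View pics/w3.png

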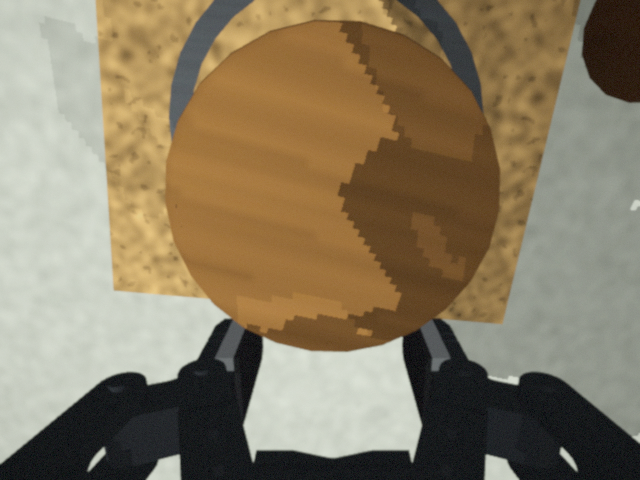

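The wrist picture shows the lid at (332,185), radius about 166 px, seated in the fork just short of the right ring.

```bash
cat >> h.py <<'E'
def wray(s,w,uv,z):
    T=rot(s['tool_rot']);M=np.array(w['tool_from_camera'])
    d=T@M[:3,:3]@[(uv[0]-w['cx'])/w['fx'],(uv[1]-w['cy'])/w['fy'],1];e=s['tool_pos']+T@M[:3,3]
    return (e+d*(z-e[2])/d[2])[:2]
E
python3 - <<'E'
from h import *
from plant import manip
s=manip.state();w=manip.grab_frame('wrist')
hsv=cv2.cvtColor(w['img'],cv2.COLOR_RGB2HSV);print(hsv[[185,250,60,250],[250,420,120,140]])
d=wray(s,w,(332,185),.046);e=wray(s,w,(332,20),.046)
print(d,'r',np.linalg.norm(d-e),'off',rot(s['tool_rot']).T@np.r_[d-s['tool_pos'][:2],0])
R=np.array([.5093,-.1589]);print((rot(s['tool_rot']).T@np.r_[R-d,0])/.12)
E
```

```text
[[ 17 154 169]
 [ 16 167  99]
 [ 19 124 175]
 [ 20 118 203]]
[ 0.51533735 -0.1695715 ] r 0.039882331463061235 off [ 0.05657308  0.00103999 -0.00014813]
[ 0.09792105 -0.02917152 -0.00033299]
```

```bash
python3 -m pendant '[[0.6,[0.03,-0.01,0],0],[0.6,[0.06,-0.02,0],0],[0.6,[0.09,-0.03,0],0],[0.6,[0.11,-0.03,0],0],[0.6,[0.13,-0.03,0],0],[0.6,[0.13,-0.03,0],0],[0.6,[-0.1,-0.03,0],0],[0.6,[-0.3,-0.03,0],0],[0.6,[-0.3,-0.03,0],0]]' 
python3 -m pendant '[[0.9,[0,0,-0.3],0],[0.9,[0,0,-0.65],0],[0.9,[0,0,-1],0],[0.9,[0,0,-1],0]]'  | grep -E 'tool_pos|contact'
python3 -m pendant '[[0.9,[0,0,-0.4],0],[0.9,[0.35,0,-0.4],0],[0.9,[0.7,0,-0.4],0],[0.9,[1,0,-0.4],0],[0.9,[1,0,-0.4],0]]' | grep -E 'tool_pos|contact'
python3 - <<'E'
from h import *
from plant import manip
s=manip.state();plan(s,.571,.4,.15,66.5)
E
```

```text
time: 11.75
tool_pos: [0.5297, -0.261, -0.0186]
tool_rot: [-0.001, 0.624, 0.781, 0.0]
contact_force: [0.3, 0.1, 0.9]
gripper_width: 0.601
grasp_force: 0.0
tool_pos: [0.5334, -0.261, 0.1087]
contact_force: [1.4, -1.0, 0.5]
tool_pos: [0.501, -0.1384, 0.1478]
contact_force: [-0.2, -0.7, 0.2]
yaw 103.14 pos [ 0.501  -0.1384  0.1478] shift [ 4.237e+00  1.588e+00 -2.000e-03] roll 0.2036
```

```bash
for i in 1 2 3; do python3 -m pendant '[[0.9,[0.35,0.14,0],0],[0.9,[0.7,0.28,0],0],[0.9,[1,0.4,0],0],[0.9,[1,0.4,0],0]]' >/dev/null; done
python3 -m pendant '[[0.9,[0.35,0.14,0],0.045],[0.9,[0.7,0.28,0],0.09],[0.9,[1,0.4,0],0.135],[0.9,[1,0.4,0],0.18],[0.9,[1,0.4,0],0.204],[0.9,[1,0.4,0],0.204]]'
python3 - <<'E'
from h import *
from plant import manip
s=manip.state();plan(s,.571,.4,-.015,66.5)
f=manip.grab_frame('top');cv2.imwrite('pics/t2.png',f['img'][:,:,::-1]);pickle.dump(f,open('t2.pkl','wb'))
for l in lids(f):print(*l)
E
```

```text
time: 14.45
tool_pos: [0.5835, 0.3656, 0.1488]
tool_rot: [0.0, 0.838, 0.546, -0.001]
contact_force: [0.2, 0.6, -0.5]
gripper_width: 0.898
grasp_force: 0.0
yaw 66.13 pos [0.5835 0.3656 0.1488] shift [ 0.223 -0.209  1.365] roll -0.0021
small [ 0.5084 -0.1607] [ 0.5088 -0.1616] diam 89 fill 0.92
small [ 0.7015 -0.0243] [ 0.7014 -0.0242] diam 83 fill 0.95
```

View pics/t2.png

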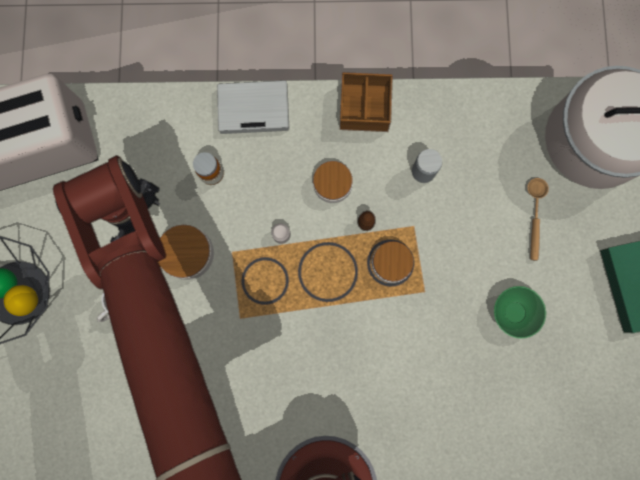

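B sits in the right ring at (392,261), within 3 mm. Next is the big dish.

```bash
python3 -m pendant '[[0.9,[0.22,-0.21,0],0],[0.9,[0.22,-0.21,0],0],[0.9,[0.22,-0.21,0.3],0],[0.9,[0.22,-0.21,0.65],0],[0.9,[0.22,-0.21,0.9],0],[0.9,[0.22,-0.21,0.9],0]]' |grep -E 'tool_pos|contact'
python3 -m pendant '[[0.9,[0,0,0.2],0],[0.9,[0,0,0.4],0],[0.9,[0,0,0.54],0],[0.9,[0,0,0.54],0]]'  |grep -E 'tool_pos|contact'
python3 - <<'E'
from h import *
from plant import manip
s=manip.state();a=np.radians(66.5);u=np.array([np.cos(a),np.sin(a)])
W=np.array([.468,.160]);t=W+.061*u;plan(s,*t,-.025,66.5);plan(s,.5374,.3216,0)
E
```

```text
tool_pos: [0.5672, 0.3979, 0.0353]
contact_force: [-0.2, -0.4, -0.2]
tool_pos: [0.57, 0.4002, -0.0245]
contact_force: [-0.5, 0.3, 0.4]
yaw 66.17 pos [ 0.57    0.4002 -0.0245] shift [-1.666  0.029  0.01 ] roll -0.0018
yaw 66.17 pos [ 0.57    0.4002 -0.0245] shift [-0.71   0.016 -0.202] roll None
```

Push 1.66 units along −x in two calls, then back off.

```bash
python3 -m pendant '[[0.9,[-0.1,0.02,0],0],[0.9,[-0.2,0.02,0],0],[0.9,[-0.3,0.02,0],0],[0.9,[-0.4,0.02,0],0],[0.9,[-0.5,0.02,0],0],[0.9,[-0.6,0.02,0],0],[0.9,[-0.7,0.02,0],0],[0.9,[-0.8,0.02,0],0],[0.9,[-0.9,0.02,0],0],[0.9,[-1,0.02,0],0]]' |grep -E 'tool_pos|contact'
python3 -m pendant '[[0.9,[-0.1,0,0],0],[0.9,[-0.2,0,0],0],[0.9,[-0.3,0,0],0],[0.9,[-0.4,0,0],0],[0.9,[-0.5,0,0],0],[0.9,[-0.58,0,0],0],[0.9,[-0.63,0,0],0],[0.9,[-0.66,0,0],0],[0.9,[-0.66,0,0],0]]' |grep -E 'tool_pos|contact'
python3 -m pendant '[[0.9,[0.15,0,0],0],[0.9,[0.25,0,0],0],[0.9,[0.25,0,0],0]]' |grep -E 'tool_pos|contact'
python3 - <<'E'
from h import *
from plant import manip
f=manip.grab_frame('top');cv2.imwrite('pics/t3.png',f['img'][:,:,::-1])
for l in lids(f):print(*l)
s=manip.state();a=np.radians(97.4);u=np.array([np.cos(a),np.sin(a)])
plan(s,*(np.array([.468,.160])+.085*u),-.025,97.4)
E
```

```text
tool_pos: [0.5262, 0.2915, -0.0204]
contact_force: [3.2, 4.2, -0.6]
tool_pos: [0.4942, 0.2186, -0.0207]
contact_force: [0.6, 2.6, 2.6]
tool_pos: [0.5055, 0.2465, -0.0222]
contact_force: [-0.4, -0.3, 0.7]
BIG [0.4798 0.142 ] [0.4733 0.1573] diam 116 fill 0.5
small [ 0.5084 -0.1608] [ 0.5082 -0.1614] diam 88 fill 0.93
small [ 0.7015 -0.0242] [ 0.7016 -0.0242] diam 83 fill 0.94
yaw 66.24 pos [ 0.5049  0.2459 -0.0226] shift [-0.173 -0.36   0.02 ] roll -0.1731
```

```bash
python3 -m pendant '[[0.9,[0,-0.1,0],-0.04],[0.9,[-0.05,-0.18,0],-0.08],[0.9,[-0.1,-0.26,0],-0.12],[0.9,[-0.15,-0.33,0],-0.16],[0.9,[-0.17,-0.33,0],-0.164],[0.9,[-0.17,-0.33,0],-0.164]]' |grep -E 'tool_pos|contact'
python3 - <<'E'
from h import *
from plant import manip
f=manip.grab_frame('top')
for l in lids(f):print(*l)
s=manip.state();w=manip.grab_frame('wrist');cv2.imwrite('pics/w4.png',w['img'][:,:,::-1])
a=np.radians(95.8);u=np.array([np.cos(a),np.sin(a)])
plan(s,*(np.array([.4733,.157])+.085*u),-.025,95.8);plan(s,*(np.array([.4904,-.0101])+.061*u),-.025,95.8)
E
```

```text
tool_pos: [0.4602, 0.2426, -0.0228]
contact_force: [0.1, -0.3, -0.5]
BIG [0.477  0.1449] [0.4722 0.1584] diam 117 fill 0.56
small [ 0.5084 -0.1608] [ 0.5088 -0.1616] diam 89 fill 0.92
small [ 0.7014 -0.0241] [ 0.7014 -0.0241] diam 83 fill 0.95
yaw 95.56 pos [ 0.4607  0.2428 -0.0226] shift [-0.014  0.032  0.02 ] roll -0.0014
yaw 95.56 pos [ 0.4607  0.2428 -0.0226] shift [-1.613  0.04   0.021] roll -0.0014
```

```bash
python3 -m pendant '[[0.9,[0,0.035,0],0],[0.9,[-0.1,0.035,0],0],[0.9,[-0.2,0.035,0],0],[0.9,[-0.3,0.035,0],0],[0.9,[-0.4,0.035,0],0],[0.9,[-0.5,0.035,0],0],[0.9,[-0.6,0.035,0],0],[0.9,[-0.7,0.035,0],0],[0.9,[-0.8,0.035,0],0],[0.9,[-0.9,0.035,0],0]]' |grep -E 'tool_pos|contact'
python3 -m pendant '[[0.9,[-0.1,0,0],0],[0.9,[-0.2,0,0],0],[0.9,[-0.3,0,0],0],[0.9,[-0.4,0,0],0],[0.9,[-0.48,0,0],0],[0.9,[-0.54,0,0],0],[0.9,[-0.58,0,0],0],[0.9,[-0.6,0,0],0],[0.9,[-0.6,0,0],0]]' |grep -E 'tool_pos|contact'
python3 -m pendant '[[0.9,[0.15,0,0],0],[0.9,[0.35,0,0],0],[0.9,[0.35,0,0],0]]' |grep -E 'tool_pos|contact'
python3 - <<'E'
from h import *
from plant import manip
f=manip.grab_frame('top');cv2.imwrite('pics/t4.png',f['img'][:,:,::-1])
for l in lids(f):print(*l)
s=manip.state()
a=np.radians(95.8);u=np.array([np.cos(a),np.sin(a)])
plan(s,*(np.array([.4904,-.0101])+.061*u),-.025,95.8)
E
```

```text
tool_pos: [0.4754, 0.1362, -0.0225]
contact_force: [-0.6, 5.0, 0.1]
tool_pos: [0.4824, 0.0644, -0.0225]
contact_force: [-0.2, 4.2, 1.3]
tool_pos: [0.478, 0.1069, -0.0227]
contact_force: [-1.3, 0.5, -0.2]
BIG [0.4884 0.0026] [0.4887 0.0048] diam 119 fill 0.89
small [ 0.5084 -0.1608] [ 0.5088 -0.1616] diam 89 fill 0.92
small [ 0.7013 -0.0242] [ 0.7013 -0.024 ] diam 83 fill 0.95
yaw 95.77 pos [ 0.4782  0.1061 -0.0227] shift [-0.465  0.004  0.019] roll -0.0002
```

```bash
python3 -m pendant '[[0.9,[-0.12,0,0],0],[0.9,[-0.24,0,0],0],[0.9,[-0.32,0,0],0],[0.9,[-0.38,0,0],0],[0.9,[-0.42,0,0],0],[0.9,[-0.45,0,0],0],[0.9,[-0.46,0,0],0],[0.9,[-0.46,0,0],0],[0.9,[-0.36,0,0],0],[0.9,[-0.2,0,0],0]]' |grep -E 'tool_pos|contact'
python3 -m pendant '[[0.9,[0,0,0],0],[0.9,[0,0,-0.35],0],[0.9,[0,0,-0.7],0],[0.9,[0,0,-1],0],[0.9,[0,0,-1],0]]' |grep -E 'tool_pos|contact'
python3 -m pendant '[[0.6,[0,0,-0.35],0],[0.6,[0,0,-0.35],0]]' |grep -E 'tool_pos|contact'
python3 - <<'E'
from h import *
from plant import manip
s=manip.state();plan(s,.7166,-.0976,.14,101.7)
f=manip.grab_frame('top')
for l in lids(f):print(*l)
E
```

```text
tool_pos: [0.481, 0.0818, -0.0225]
contact_force: [-0.2, 0.6, -0.1]
tool_pos: [0.4855, 0.082, 0.1041]
contact_force: [0.9, -0.9, 0.2]
tool_pos: [0.4841, 0.082, 0.1445]
contact_force: [1.0, 0.0, 0.7]
yaw 95.68 pos [0.4841 0.082  0.1445] shift [-1.681  1.78   0.056] roll -0.0335
BIG [ 0.4887 -0.0126] [ 0.4902 -0.0069] diam 119 fill 0.84
small [ 0.5084 -0.1608] [ 0.5082 -0.1614] diam 88 fill 0.93
small [ 0.7014 -0.0242] [ 0.7012 -0.0241] diam 83 fill 0.95
```

```bash
python3 -m pendant '[[0.6,[-0.28,0.3,0],0],[0.6,[-0.56,0.6,0],0],[0.6,[-0.84,0.89,0],0],[0.6,[-0.84,0.89,0],0]]' >/dev/null
python3 -m pendant '[[0.6,[-0.28,0.3,0],-0.033],[0.6,[-0.56,0.6,0],-0.033],[0.6,[-0.84,0.89,0],-0.033],[0.6,[-0.84,0.89,0],-0.033],[0.6,[-0.84,0.89,0],-0.033]]' |grep -E 'tool_pos|contact'
python3 - <<'E'
from h import *
from plant import manip
s=manip.state();plan(s,.7166,-.0976,-.018,101.7)
f=manip.grab_frame('top');cv2.imwrite('pics/t5.png',f['img'][:,:,::-1])
for l in lids(f):print(*l)
E
```

```text
tool_pos: [0.7123, -0.0973, 0.1364]
contact_force: [0.0, 0.2, -0.5]
yaw 101.58 pos [ 0.7123 -0.0973  0.1364] shift [-0.012  0.04   1.287] roll -0.0007
small [ 0.5083 -0.1618] [ 0.5088 -0.1616] diam 89 fill 0.9
```

```bash
python3 -m pendant '[[0.6,[0,0.03,0.35],0],[0.6,[0,0.03,0.7],0],[0.6,[0,0.03,1],0],[0.6,[0,0.03,1],0]]' |grep -E 'tool_pos|contact'
python3 -m pendant '[[0.6,[0,0,0.15],0],[0.6,[0,0,0.28],0],[0.6,[0,0,0.28],0]]' |grep -E 'tool_pos|contact'
python3 -m pendant '[[0.6,[0.1,0,0],0],[0.6,[0.2,0,0],0],[0.6,[0.3,0,0],0],[0.6,[0.4,0,0],0],[0.6,[0.5,0,0],0],[0.6,[0.6,0,0],0],[0.6,[0.7,0,0],0],[0.6,[0.8,0,0],0],[0.6,[0.9,0,0],0],[0.6,[1,0,0],0]]' |grep -E 'tool_pos|contact'
python3 - <<'E'
from h import *
from plant import manip
s=manip.state();plan(s,.6754,.1,-.018,101.7)
w=manip.grab_frame('wrist');cv2.imwrite('pics/w5.png',w['img'][:,:,::-1])
E
```

```text
tool_pos: [0.7103, -0.0936, 0.0121]
contact_force: [-1.2, 0.1, -1.9]
tool_pos: [0.7158, -0.0958, -0.0156]
contact_force: [-0.5, 0.1, -0.2]
tool_pos: [0.6935, 0.0215, -0.013]
contact_force: [1.0, -5.1, 4.7]
yaw 101.63 pos [ 0.6935  0.0215 -0.013 ] shift [ 0.671 -0.016  0.041] roll -0.0004
```

```bash
python3 -m pendant '[[0.6,[0.1,0,0],0],[0.6,[0.2,0,0],0],[0.6,[0.3,0,0],0],[0.6,[0.4,0,0],0],[0.6,[0.5,0,0],0],[0.6,[0.58,0,0],0],[0.6,[0.64,0,0],0],[0.6,[0.67,0,0],0],[0.6,[0.5,0,0],0],[0.6,[0.45,0,0],0]]' |grep -E 'tool_pos|contact'
python3 - <<'E'
from h import *
from plant import manip
s=manip.state();plan(s,.7014,.1024,-.018,127.4)
f=manip.grab_frame('top');cv2.imwrite('pics/t6.png',f['img'][:,:,::-1])
for l in lids(f):print(*l)
E
```

```text
tool_pos: [0.6808, 0.0731, -0.0155]
contact_force: [0.3, -0.5, 0.2]
yaw 101.58 pos [ 0.6808  0.0731 -0.0155] shift [0.205 0.217 0.021] roll -0.1435
BIG [ 0.4898 -0.0112] [ 0.4903 -0.007 ] diam 119 fill 0.88
small [ 0.5084 -0.1607] [ 0.5088 -0.161 ] diam 88 fill 0.93
```

```bash
python3 -m pendant '[[0.6,[0,0.1,0],-0.04],[0.6,[0,0.2,0],-0.08],[0.6,[0.05,0.22,0],-0.12],[0.6,[0.15,0.22,0],-0.143],[0.6,[0.2,0.22,0],-0.143],[0.6,[0.2,0.22,0],-0.143]]' |grep -E 'tool_pos|contact'
python3 - <<'E'
from h import *
from plant import manip
s=manip.state();plan(s,.631,.1945,-.018,127.4)
w=manip.grab_frame('wrist');cv2.imwrite('pics/w6.png',w['img'][:,:,::-1])
s2=dict(s);s2['tool_pos']=s['tool_pos']+[0,0,.027]
hsv=cv2.cvtColor(w['img'],cv2.COLOR_RGB2HSV)
m=cv2.morphologyEx(cv2.inRange(hsv,(10,135,50),(20,230,220)),cv2.MORPH_OPEN,np.ones((7,7)))
c=max(cv2.findContours(m,cv2.RETR_EXTERNAL,cv2.CHAIN_APPROX_NONE)[0],key=cv2.contourArea)
(u,v),r=cv2.minEnclosingCircle(c);print(u,v,r,cv2.contourArea(c)/np.pi/r/r,wray(s2,w,(u,v),.046))
E
```

```text
tool_pos: [0.7019, 0.1035, -0.0151]
contact_force: [-0.4, 0.8, -0.3]
yaw 127.31 pos [ 0.7019  0.1035 -0.0151] shift [ 0.961 -0.011  0.026] roll -0.0005
331.5418701171875 155.4326171875 170.69122314453125 0.9606928875030883 [0.66586564 0.15245638]
```

```bash
python3 -m pendant '[[0.6,[0.1,0,0],0],[0.6,[0.2,0,0],0],[0.6,[0.3,0,0],0],[0.6,[0.4,0,0],0],[0.6,[0.5,0,0],0],[0.6,[0.6,0,0],0],[0.6,[0.7,0,0],0],[0.6,[0.8,0,0],0],[0.6,[0.88,0,0],0],[0.6,[0.94,0,0],0]]' |grep -E 'tool_pos|contact'
python3 -m pendant '[[0.6,[0.02,0,0],0],[0.6,[0.02,0,0],0],[0.6,[-0.15,0,0],0],[0.6,[-0.15,0,-0.3],0],[0.6,[-0.15,0,-0.65],0],[0.6,[-0.15,0,-1],0],[0.6,[-0.15,0,-1],0]]' |grep -E 'tool_pos|contact'
python3 -m pendant '[[0.6,[0,0,-0.3],0.046],[0.6,[0,0,-0.3],0.092],[0.6,[0,0,-0.3],0.138],[0.6,[0,0,-0.3],0.184],[0.6,[0,0,-0.3],0.23],[0.6,[0,0,-0.3],0.276],[0.6,[0,0,-0.3],0.322],[0.6,[0,0,-0.3],0.368],[0.6,[0,0,-0.3],0.414],[0.6,[0,0,-0.3],0.46]]' |grep -E 'tool_pos|contact'
python3 - <<'E'
from h import *
from plant import manip
s=manip.state();plan(s,.656,.277,-.018,36.9)
f=manip.grab_frame('top');cv2.imwrite('pics/t7.png',f['img'][:,:,::-1])
for l in lids(f):print(*l)
print(s['time'])
E
```

```text
tool_pos: [0.6338, 0.1934, -0.0142]
contact_force: [0.9, -1.5, -0.9]
tool_pos: [0.6512, 0.178, 0.1149]
contact_force: [0.9, -0.5, 1.4]
tool_pos: [0.6458, 0.1772, 0.1413]
contact_force: [0.1, 0.4, 0.2]
yaw 44.17 pos [0.6458 0.1772 0.1413] shift [ 0.641 -0.537  1.328] roll 0.0404
BIG [ 0.4899 -0.0078] [ 0.4898 -0.0079] diam 118 fill 0.95
small [ 0.5084 -0.1609] [ 0.5082 -0.1614] diam 88 fill 0.93
29.55
```

```bash
python3 -m pendant '[[0.6,[0.3,-0.25,0],0.04],[0.6,[0.64,-0.54,0],0.04],[0.6,[0.64,-0.54,0],0.04],[0.6,[0.64,-0.54,0],0.04]]' |grep -E 'tool_pos|contact'
python3 - <<'E'
from h import *
from plant import manip
s=manip.state();plan(s,.656,.277,-.018,36.9)
f=manip.grab_frame('top')
for l in lids(f):print(*l)
f=manip.grab_frame('scene')
hsv=cv2.cvtColor(f['img'],cv2.COLOR_RGB2HSV)
m=cv2.morphologyEx(cv2.inRange(hsv,(8,150,80),(20,230,220)),cv2.MORPH_OPEN,np.ones((3,3)))
for c in cv2.findContours(m,cv2.RETR_EXTERNAL,cv2.CHAIN_APPROX_NONE)[0]:
    x,y,w,h=cv2.boundingRect(c)
    if w>20: print((x,y,w,h),ray(f,(x+w/2,y+h/2),.046))
E
```

```text
tool_pos: [0.6547, 0.2789, 0.1412]
contact_force: [1.0, -0.6, 0.8]
yaw 37.56 pos [0.6547 0.2789 0.1412] shift [0.    0.019 1.327] roll 0.0037
BIG [ 0.4899 -0.0078] [ 0.4897 -0.0076] diam 118 fill 0.96
small [ 0.5084 -0.1609] [ 0.5082 -0.1614] diam 88 fill 0.93
small [ 0.8926 -0.126 ] [ 0.8877 -0.1259] diam 92 fill 0.47
small [ 0.895  -0.0718] [ 0.8904 -0.0719] diam 92 fill 0.47
(187, 281, 59, 38) [ 0.89407695 -0.1321555 ]
(251, 199, 33, 17) [ 0.51735911 -0.15797134]
(304, 197, 44, 23) [ 0.48323987 -0.01008353]
```

```bash
python3 - <<'E'
from h import *
from plant import manip
for n,z in(('scene',.046),('top',.046)):
    f=manip.grab_frame(n);hsv=cv2.cvtColor(f['img'],cv2.COLOR_RGB2HSV)
    m=cv2.morphologyEx(cv2.inRange(hsv,(8,120,35),(22,240,220)),cv2.MORPH_OPEN,np.ones((3,3)))
    for c in cv2.findContours(m,cv2.RETR_EXTERNAL,cv2.CHAIN_APPROX_NONE)[0]:
        if cv2.contourArea(c)<60: continue
        p=np.array([ray(f,q[0],z) for q in c]);
        if .5<p[:,0].mean()<.75 and p[:,1].mean()>.1: print(n,cv2.contourArea(c),p.min(0),p.max(0),cv2.boundingRect(c))
E
```

```text
scene 71.5 [0.71472284 0.24443404] [0.74991454 0.27321986] (414, 278, 15, 11)
scene 1792.0 [0.46536148 0.05721273] [0.65603983 0.27690595] (351, 212, 84, 49)
top 993.0 [0.55726268 0.19380099] [0.64460779 0.27742125] (203, 205, 37, 38)
top 66.5 [0.70716023 0.24205294] [0.7408206  0.27243235] (206, 165, 14, 15)
```

```bash
python3 -m pendant '[[0.6,[0,0.01,0.35],0.004],[0.6,[0,0.01,0.7],0.004],[0.6,[0,0.01,1],0.004],[0.6,[0,0.01,1],0.004]]' |grep -E 'tool_pos|contact'
python3 -m pendant '[[0.6,[0,0,0.15],0],[0.6,[0,0,0.31],0],[0.6,[0,0,0.31],0],[0.6,[0,0,0.31],0]]' |grep -E 'tool_pos|contact'
python3 - <<'E'
from h import *
from plant import manip
s=manip.state();plan(s,.5117,.1693,-.018,36.9)
E
```

```text
tool_pos: [0.6501, 0.2744, 0.0144]
contact_force: [-1.3, 0.0, -1.1]
tool_pos: [0.6554, 0.2774, -0.0152]
contact_force: [-0.4, -0.6, 0.2]
yaw 36.65 pos [ 0.6554  0.2774 -0.0152] shift [-1.499  0.008  0.023] roll -0.0014
```

```bash
python3 -m pendant '[[0.6,[-0.1,0,0],0],[0.6,[-0.2,0,0],0],[0.6,[-0.3,0,0],0],[0.6,[-0.4,0,0],0],[0.6,[-0.5,0,0],0],[0.6,[-0.6,0,0],0],[0.6,[-0.7,0,0],0],[0.6,[-0.8,0,0],0],[0.6,[-0.9,0,0],0],[0.6,[-1,0,0],0]]' |grep -E 'tool_pos|contact'
python3 -m pendant '[[0.6,[-0.1,0,0],0],[0.6,[-0.2,0,0],0],[0.6,[-0.28,0,0],0],[0.6,[-0.33,0,0],0],[0.6,[-0.36,0,0],0],[0.6,[-0.38,0,0],0],[0.6,[-0.38,0,0],0],[0.6,[-0.2,0,0],0],[0.6,[0,0,0],0],[0.6,[0,0,0],0]]' |grep -E 'tool_pos|contact'
python3 - <<'E'
from h import *
from plant import manip
s=manip.state();plan(s,.5117,.1693,-.018,36.9)
f=manip.grab_frame('top');cv2.imwrite('pics/t8.png',f['img'][:,:,::-1]);hsv=cv2.cvtColor(f['img'],cv2.COLOR_RGB2HSV)
for l in lids(f):print(*l)
f=manip.grab_frame('scene');cv2.imwrite('pics/s8.png',f['img'][:,:,::-1]);hsv=cv2.cvtColor(f['img'],cv2.COLOR_RGB2HSV)
E
```

```text
tool_pos: [0.5601, 0.2059, -0.0137]
contact_force: [4.3, 3.2, 4.9]
tool_pos: [0.5586, 0.2059, -0.0164]
contact_force: [-0.5, 0.1, -0.2]
yaw 36.7 pos [ 0.5586  0.2059 -0.0164] shift [-0.496  0.011  0.015] roll -0.0011
BIG [ 0.4899 -0.0078] [ 0.4899 -0.0079] diam 118 fill 0.95
small [ 0.5084 -0.1608] [ 0.5089 -0.1617] diam 89 fill 0.92
```

```bash
python3 -m pendant '[[0.6,[-0.15,0.01,0],0],[0.6,[-0.3,0.01,0],0],[0.6,[-0.38,0.01,0],0],[0.6,[-0.43,0.01,0],0],[0.6,[-0.46,0.01,0],0],[0.6,[-0.48,0.01,0],0],[0.6,[-0.49,0.01,0],0],[0.6,[-0.49,0.01,0],0],[0.6,[-0.3,0.01,0],0],[0.6,[0,0,0],0]]' |grep -E 'tool_pos|contact'
python3 -m pendant '[[0.6,[0.2,0,0],0],[0.6,[0.2,0,-0.35],0],[0.6,[0.2,0,-0.7],0],[0.6,[0.2,0,-1],0],[0.6,[0.2,0,-1],0]]' |grep -E 'tool_pos|contact'
python3 -m pendant '[[0.6,[0,-0.35,-0.3],0],[0.6,[0,-0.7,-0.3],0],[0.6,[0,-1,-0.3],0],[0.6,[0,-1,-0.3],0]]' |grep -E 'tool_pos|contact'
python3 - <<'E'
from h import *
from plant import manip
s=manip.state();plan(s,.51,.17,-.018,36.9)
f=manip.grab_frame('top');cv2.imwrite('pics/t9.png',f['img'][:,:,::-1])
for l in lids(f):print(*l)
E
```

```text
tool_pos: [0.5582, 0.2053, -0.0159]
contact_force: [0.7, 0.4, 0.9]
tool_pos: [0.5828, 0.2213, 0.1121]
contact_force: [0.3, 0.7, 0.6]
tool_pos: [0.5039, 0.3191, 0.1401]
contact_force: [1.0, -1.2, 0.2]
yaw 36.93 pos [0.5039 0.3191 0.1401] shift [-0.704  1.025  1.317] roll 0.0001
small [0.4718 0.1407] [0.4726 0.1411] diam 89 fill 0.92
BIG [ 0.4899 -0.0078] [ 0.4899 -0.008 ] diam 118 fill 0.95
small [ 0.5084 -0.1608] [ 0.5084 -0.1611] diam 88 fill 0.95
```

View pics/t9.png

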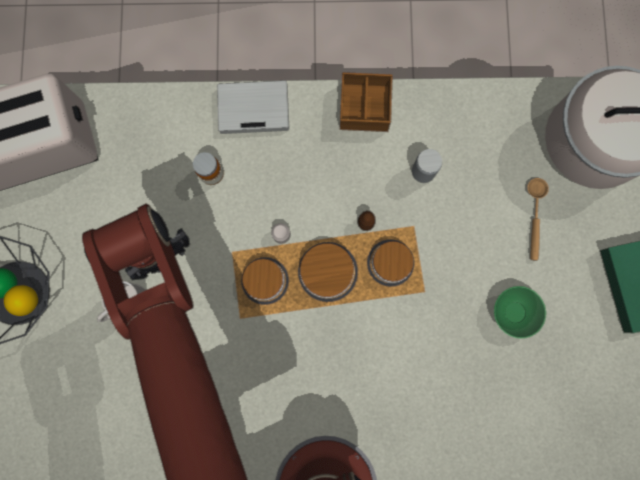

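The picture shows all three lids inside their rings, at (265,280), (328,270) and (392,261). Each is within about 3 mm of its ring centre. The bystanders haven't moved, so I hand the job in.

```bash
python3 -c "
from plant import manip
print(manip.state()['time'],manip.job_done())"
```

```text
the job is handed in; nothing more can be done
35.05 None
```

The three dishes are in an even row on the mat, each about 3 mm or less from its outline's centre in the last top picture; the job was handed in at 35 s with nothing else visibly moved, though no verdict came back.

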